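# Zero the dial of a stone grain mill after cleaning

## Task

The grain mill has been cleaned and its dial must be zeroed again: swing the adjusting lever clockwise until you feel the stones just touch, without forcing them together. Then, leaving the lever where it is, turn the dial ring by its rim until its long engraved mark faces the fixed pointer. Let go, and leave the hopper, bowl and jar where they are.

Things in the scene. Friction and masses are not known exactly. Their poses are not given: they have to be found in the camera images.
- mill: the grain mill, a wooden block 210 x 210 x 190 mm high with a steel top plate, fixed to the counter; origin at the centre of its underside, z up. Spout and pointer are on its -x side. Lever, dial and stones share one upright axis through this origin
- adjuster: threaded hub (57 mm wide, 30 mm high) with the adjusting lever; origin on the mill's axis at the top plate, x along the lever arm. Clockwise seen from above lowers the upper stone, 1 mm per rad. The stones touch after some 0.4 to 1.8 rad: where differs each time and must be felt. Turns stiffly (0.28 N m, some 7 N at the grip), stays where left; at the touch the resistance rises steeply. Carries the dial along
- lever_grip (a point): centre of the upright round grip at the lever's end: 18 mm in diameter, 42 mm from the axis, top 14 mm above this point and 39 mm above the dial's rim; it can be pinched from above and swung round the axis, turning between the fingers
- dial_center (a point): the axis at the height of the dial's rim top (213 mm up). The dial is an aluminium cup-shaped ring round the hub, 170 mm across, its raised knurled rim 8 mm thick and 16 mm high above its floor, to be pinched from above (one finger inside, one outside) and turned. A friction fit on the hub (1.4 N at the rim): it slips both ways without moving the lever and stays where left
- mark (a point): outer end of the dial's long engraved mark, on the rim's top outer edge, 85 mm from the axis: a dark line 4 mm wide from near the hub out across the floor and the rim (the other graduations are short and thin, 15 degrees apart, on the rim only)
- pointer (a point): point of the fixed steel pointer on the mill's top plate, 4 mm outside the dial's rim and level with the rim's top; x and y axes as the mill's, so y runs along the rim there. The pointer is 13 mm wide and stands out to 105 mm from the axis
- upper_face (a point): centre of the underside of the upper stone, hidden inside the mill; the adjuster carries it down and up
- lower_stone: the lower stone, hidden inside the mill, origin at the centre of its top face. The gap between the stones is 2 mm at most, too small to be read from these positions
- hopper_mid (a point): bystander: the mill's steel hopper, a cone 176 mm wide and 135 mm high standing mouth down; this point is on its axis 60 mm up
- bowl_mid (a point): bystander: steel bowl 150 mm wide, 65 mm high, under the spout; this point is on its axis 30 mm up
- jar_mid (a point): bystander: glass jar 90 mm wide, 130 mm high; this point is its centre

How it is judged:
By the outcome, as a careful person would: the job done as asked, in the order asked, and still so for the second after the job is handed in, with the robot touching nothing.
It also fails if it takes over 72 s, if anything falls off the work surface, if the arm or the gripper's body presses on something with over 40 N, if the wrist force passes 120 N, or if a joint passes its speed limit or range.

## Robot

A 6-joint arm with a two-finger parallel gripper is mounted at the origin on the work surface. World frame = base frame: x ahead of the robot, y to its left, z up, the work surface at z = 0. Lengths are in m, angles in rad, forces in N, time in s.
With the tool pointing down it reaches from about 0.35 to 0.975 m from the base axis. Payload 4.9 kg.
Tool frame: the origin (TCP) lies at the very end of the fingers, on their centre line; the grasp point (between the pads) lies ctrl.grip_point_offset behind it (ctrl.grip_point_offset is the distance from the TCP to the grasp point, in m); z points along the fingers, y is the direction in which the jaws open and shut (so a half turn about z gives the same grasp; the last joint's range is limited). The gripper opens to 85 mm and grips with 20 to 120 N. Pads are 22 mm wide; open, the fingers measure 114 mm over their backs; the gripper's body (76 mm by 85 mm) begins 54 mm behind the grasp point. The pads swing forward as they close: fully open they stand 13 mm farther back than shut.
Start: joints at [1.192, 0.053, 1.613, -0, 1.476, -0.119], TCP at [0.161, 0.604, 0.231] pointing down, gripper open.
Joint ranges: [-3.01, 3.01], [-1.01, 2.22], [0.06, 2.58], [-1.02, 4.17], [0.09, 2.62], [-3.14, 3.14]. Speed limits (rad/s): [2.57, 2.57, 3.14, 3.14, 3.14, 3.14].

## Interface

Orientations are given as a rotation vector (axis times angle).
In Python, from station import ctrl gives the robot as it stands. The module is installed in compiled form; this text tells all that it offers.
- The arm moves only by the shell command python3 -m creep 'ROWS' [FORCE]. ROWS is JSON, a list of rows, each a list of 5 numbers: the closure in counts, from 0 (fully open) to 255 (shut), then the shift along the tool's x, y, z in mm, then the turn about the tool's z in rad. A call has 1 to 12 rows; each row is the pose to reach, as a shift and turn from the pose commanded when the call began, along the tool's axes at that moment; what a row does not reach only later rows make up. A row lasts 1/12 s, in which the tool goes at most 41.7 mm and 7.16 degrees, less where a joint would pass 70% of its speed; a pose out of reach is approached as far as the arm can. A call with a gripper value outside its range is refused whole. The fingers move at their own pace and stop on an object; FORCE is the grip in N (left out, the last holds). Time passes only in rows, so rows that repeat a pose let the fingers close. It gives the time, the measured TCP pose, the force and the opening at its end, in the units of the state.
- ctrl.get_obs(): the state, without advancing time (a new reading comes with each control period).
- ctrl.get_image(name): name is "scene" or "top" or "wrist"; returns the picture (400x640x3 uint8, red, green, blue); there is no depth.
- ctrl.calibration(name): a dict with "fx", "fy", "cx", "cy" (pixels), "k1" (the pictures are not rectified: a ray, as slopes to the right and down, at radius r is drawn at 1 + k1 r^2 times it, then the intrinsics apply), "R" (3x3) and "t" (3): a world point X has camera coordinates R X + t. Camera axes: x right, y down, z forward; pixel columns grow to the right and rows downward; lengths in m; the calibration is good to about 2 mm. A picture is of the moment at which its call begins: read the wrist's pose just before it. calibration takes no time and is no camera call; for the wrist camera it gives the pose at the moment of the call.
- ctrl.finish_job(): hands the job in, once; it reports no verdict.
Trained networks look in the newest picture that a camera, given by its name, has taken for a name from the list of things; names that differ only in an ending like _2 or _b are one class to them, and where a whole thing is asked for, a point or a joint stands for the part that bears it (a point fixed in the world has none). Each returns a list of dicts, best first, with "conf" (0 to 1); they miss things now and then, are a little off and sometimes report something else, mostly with a low value. They report only what shows in the picture. A call takes as long as a camera call.
- ctrl.boxes_of(camera, label): "rect" ([left, top, width, height] in pixels, round what is visible of it).
- ctrl.outline_of(camera, label): "mask" (400x640 bool, what is visible of it) and "rect" ([left, top, width, height] in pixels, round what is visible of it).
The state is a dict: "t": time; "q": joint angles; "dq": joint speeds; "effort": joint torques, N m; "tool_pos": TCP position; "tool_rot": TCP orientation; "contact_force": force on the tool from outside, world axes, zero at the start; "wrist_torque": the same for the moment, N m; "opening": finger opening in m.
Only numpy, scipy, OpenCV 4.12 (cv2) and the standard library are available. Lean on these libraries where they do the work, as an engineer would, in place of code of your own. Each camera call takes 0.05 s, during which the arm holds its last target. There are 200 camera calls.

## Working session

There is one attempt and no reset: what is moved stays moved. The work goes in short steps, Python scripts to look and compute and a shell command to move; the robot and the scene stay as the last step left them, time stands still between calls to the robot, and variables do not carry over. Pictures are saved under pics/ and viewed, about 8 in all and at most 12, crops included, and the job is handed in when it is done.

```bash
mkdir -p pics
cat > h.py <<'E'
import numpy as np, cv2
from scipy.spatial.transform import Rotation as Ro
from station import ctrl
def ray(cal,u,v):
    x=(u-cal["cx"])/cal["fx"]; y=(v-cal["cy"])/cal["fy"]
    a,b=x,y
    for _ in range(20):
        s=1+cal["k1"]*(a*a+b*b); a,b=x/s,y/s
    R=np.array(cal["R"]);t=np.array(cal["t"])
    return -R.T@t, R.T@np.array([a,b,1])
def onplane(cal,u,v,z):
    o,d=ray(cal,u,v); return o+d*(z-o[2])/d[2]
def proj(cal,X):
    c=np.array(cal["R"])@np.array(X)+np.array(cal["t"]); a,b=c[:2]/c[2]
    s=1+cal["k1"]*(a*a+b*b); return np.array([a*s*cal["fx"]+cal["cx"],b*s*cal["fy"]+cal["cy"]])
def save(n,im): cv2.imwrite("pics/"+n+".png",im[:,:,::-1])
E
python3 - <<'E'
from h import *
o=ctrl.get_obs(); print({k:np.round(v,3) for k,v in o.items()}, ctrl.grip_point_offset)
for c in ("top","scene"):
    im=ctrl.get_image(c); save(c+"0",im); cal=ctrl.calibration(c)
    print(c,cal)
    for l in ("mill","adjuster","lever_grip","dial_center","mark","pointer","hopper_mid","bowl_mid","jar_mid"):
        b=ctrl.boxes_of(c,l); print(l,[(np.round(x["rect"],1).tolist(),round(x["conf"],2)) for x in b[:2]])
E
```

```text
{'t': np.float64(0.0), 'q': array([ 1.192,  0.053,  1.614,  0.   ,  1.476, -0.119]), 'dq': array([ 0.001, -0.001,  0.002,  0.   ,  0.001, -0.001]), 'effort': array([ 2.0000e-03, -3.9367e+01, -3.7018e+01,  0.0000e+00,  7.0000e-03,
        0.0000e+00]), 'tool_pos': array([0.16 , 0.603, 0.23 ]), 'tool_rot': array([-4.070e-01, -3.115e+00,  3.000e-03]), 'contact_force': array([ 0.512, -0.213, -0.413]), 'wrist_torque': array([-0.027,  0.02 , -0.012]), 'opening': np.float64(0.086)} 0.0187
top {'fx': 497.4415452149019, 'fy': 497.4415452149019, 'cx': 318.3974177353069, 'cy': 208.76799314019914, 'k1': -0.15233911013295406, 'R': array([[ 0.02442099, -0.99969236,  0.00433493],
       [-0.99321558, -0.02475547, -0.11362205],
       [ 0.11369441, -0.00153076, -0.99351459]]), 't': array([0.00643927, 0.6161117 , 1.2847921 ])}
mill [([236.3, 189.2, 110.7, 90.4], 0.93)]
adjuster [([238.7, 193.3, 79.3, 78.1], 0.83)]
lever_grip [([241.0, 195.7, 76.9, 74.5], 0.84)]
dial_center [([241.5, 196.8, 76.5, 73.2], 0.9), ([335.7, 205.9, 55.4, 58.0], 0.6)]
mark [([239.9, 197.4, 75.4, 72.2], 0.58)]
pointer [([232.5
[... 442 characters left out ...]
 0.99994894,  0.00265719],
       [ 0.86737086,  0.0097788 , -0.49756625],
       [-0.49756683, -0.0025461 , -0.86742191]]), 't': array([-0.04414441, -0.44404401,  1.35785364])}
mill [([278.0, 130.1, 124.2, 113.8], 0.58)]
adjuster [([310.0, 128.7, 81.8, 70.2], 0.89)]
lever_grip [([310.5, 130.1, 81.5, 68.1], 0.65)]
dial_center [([307.7, 128.4, 82.6, 72.5], 0.82)]
mark [([309.6, 130.7, 83.5, 68.5], 0.58), ([311.3, 129.5, 80.3, 67.1], 0.51)]
pointer [([275.6, 127.2, 130.3, 118.9], 0.66)]
hopper_mid [([308.2, 247.8, 79.2, 79.2], 0.76), ([312.3, 129.9, 79.2, 70.0], 0.52)]
bowl_mid [([229.9, 173.7, 60.9, 54.1], 0.94)]
jar_mid [([397.6, 136.2, 42.1, 58.7], 0.66), ([309.3, 127.1, 80.8, 75.1], 0.33)]
```

View pics/top0.png

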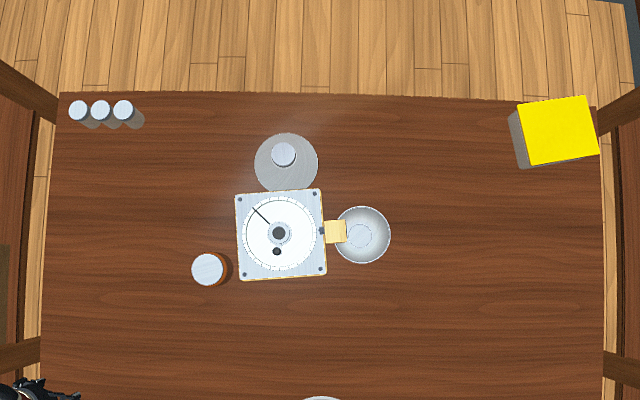

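View pics/scene0.png

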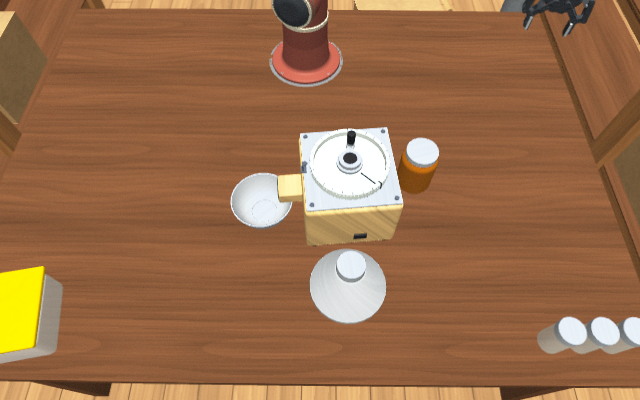

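The top view shows the mill at about (281,234), with the pointer at (321,231), so the spout is toward world -y. The black grip is at (277,251), on the robot's side, and the mark's outer end is at (253,208). The scene view agrees: grip near (351,137), mark near (380,186).

Run:
```python
from h import *
im=cv2.imread("pics/top0.png"); cal=ctrl.calibration("top")
m=ctrl.get_image("top"); o=ctrl.outline_of("top","dial_center")[0]
c,_=cv2.findContours(o["mask"].astype(np.uint8),0,1); c=max(c,key=cv2.contourArea)
P=np.array([onplane(cal,*p,0.213)[:2] for p in c[:,0]+0.0])
(cx,cy),r=cv2.minEnclosingCircle(P.astype(np.float32)); print("dial",cx,cy,r,P.mean(0),o["conf"])
g=m.max(2)
def blob(u,v,w,th):
    s=g[v-w:v+w+1,u-w:u+w+1]; ys,xs=np.nonzero(s<th); return xs.mean()+u-w,ys.mean()+v-w,len(xs)
u=blob(277,251,6,80);print(u,"grip top",onplane(cal,u[0],u[1],0.25))
print("mark",onplane(cal,253,208,0.213),"pointer",onplane(cal,321,231,0.213))
for n,p in (("hopper",(286,160,.06)),("bowl",(362,234,.03)),("jar",(210,269,.1))): print(n,onplane(cal,*p))
cs=ctrl.calibration("scene"); print("scene grip",onplane(cs,351,135,.25),"hub",onplane(cs,350,159,.22))
print(Ro.from_rotvec(ctrl.get_obs()["tool_rot"]).as_matrix().round(3))
w=ctrl.calibration("wrist"); R=np.array(w["R"]);print("wcam",-R.T@np.array(w["t"]),R)
```

```text
dial 0.5377240777015686 0.11093160510063171 0.08550035953521729 [0.537035   0.11126307] 0.77
(np.float64(276.56), np.float64(251.07999999999998), 25) grip top [0.49516489 0.11173969 0.25      ]
mark [0.59343802 0.1722289  0.213     ] pointer [0.54449536 0.01472387 0.213     ]
hopper [0.74020736 0.1102547  0.06      ]
bowl [ 0.5518634  -0.09568116  0.03      ]
jar [0.44949143 0.28992306 0.1       ]
scene grip [0.49828007 0.11383375 0.25      ] hub [0.53799953 0.11265214 0.22      ]
[[-0.966  0.257 -0.   ]
 [ 0.257  0.966 -0.   ]
 [ 0.    -0.    -1.   ]]
wcam [0.09794244 0.61941188 0.37399208] [[ 2.56395060e-01  9.66572073e-01 -2.57582862e-06]
 [ 9.33550694e-01 -2.47635045e-01  2.59152439e-01]
 [ 2.50488872e-01 -6.64478098e-02 -9.65836432e-01]]
```

```bash
python3 -m creep '[[0,-30,-25,-40,-0.1],[0,-70,-60,-80,-0.2],[0,-110,-95,-80,-0.26],[0,-150,-129,-80,-0.26],[0,-190,-163,-80,-0.26],[0,-230,-198,-80,-0.26],[0,-265,-228,-80,-0.26],[0,-300,-258,-80,-0.26],[0,-335,-288,-80,-0.26],[0,-365,-315,-80,-0.26],[0,-395,-340,-80,-0.26],[0,-410,-353,-80,-0.26]]' 20
```

```text
t: 2.1
tool_pos: [0.4302, 0.2091, 0.3115]
tool_rot: [-0.0, 3.14, 0.001]
contact_force: [0.6, 0.4, 0.5]
opening: 0.0857
```

```bash
python3 -m creep '[[0,-20,-30,0,0],[0,-40,-60,0,0],[0,-55,-85,0,0],[0,-55,-85,0,0],[0,-55,-85,0,0]]'
python3 - <<'E'
from h import *
print(ctrl.get_obs()["tool_pos"]); cal=ctrl.calibration("wrist"); im=ctrl.get_image("wrist"); save("w1",im)
for X in ((.5377,.1115,.213),(.496,.112,.252)): print(proj(cal,X))
E
```

```text
t: 2.52
tool_pos: [0.4849, 0.125, 0.311]
tool_rot: [-0.004, -3.141, -0.001]
contact_force: [-0.7, 0.4, -0.4]
opening: 0.0851
[0.48490185 0.12497093 0.31095718]
[306.21308671 255.60832028]
[303.68324806 226.77383201]
```

View pics/w1.png

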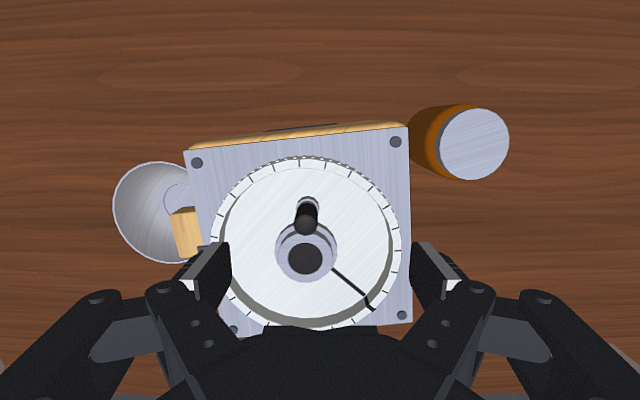

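The wrist view shows the grip top at (305,225), within 2 px of my prediction, and the mark ending near (372,306). The jar and bowl are clear. Next I descend and pinch the grip with the jaws tangential.

```bash
python3 -m creep '[[0,-11,-13,0,0],[0,-11,-13,30,0],[0,-11,-13,60,0],[0,-11,-13,82,0],[120,-11,-13,82,0],[255,-11,-13,82,0],[255,-11,-13,82,0],[255,-11,-13,82,0],[255,-11,-13,82,0],[255,-11,-13,82,0],[255,-11,-13,82,0],[255,-11,-13,82,0]]' 25
```

```text
t: 3.57
tool_pos: [0.4964, 0.1137, 0.2313]
tool_rot: [-0.001, 3.138, 0.003]
contact_force: [-0.9, 3.1, 6.0]
opening: 0.0168
```

```bash
python3 -m creep '[[255,0,1.3,-2,0.03],[255,-0.1,2.5,-2,0.06],[255,-0.2,3.8,-2,0.09],[255,-0.3,5.0,-2,0.12],[255,-0.5,6.3,-2,0.15],[255,-0.7,7.5,-2,0.18],[255,-0.9,8.8,-2,0.21],[255,-1.2,10.0,-2,0.24],[255,-1.5,11.2,-2,0.27],[255,-1.9,12.4,-2,0.30]]' ; python3 -c "
from h import *
o=ctrl.get_obs();print(o['contact_force'],o['wrist_torque'],o['tool_pos'])"
```

```text
t: 4.4
tool_pos: [0.4981, 0.1241, 0.2313]
tool_rot: [0.472, 3.104, -0.004]
contact_force: [2.2, -3.5, 0.7]
opening: 0.0167
[ 2.22732467 -3.48058792  0.70636936] [-0.5486093  -0.24056374  0.1337837 ] [0.49806285 0.12411962 0.23131542]
```

```bash
cat > s.py <<'E'
from h import *
o=ctrl.get_obs(); p=o["tool_pos"]; M=Ro.from_rotvec(o["tool_rot"]).as_matrix()
d=p[:2]-[.5377,.1115]; th=np.pi-np.arctan2(d[1],d[0]); th=(th+np.pi)%(2*np.pi)-np.pi
print("th %.3f r %.4f yaw %.3f"%(th,np.hypot(*d),np.arctan2(M[0,1],M[1,1])),"F tool",(M.T@o["contact_force"]).round(1),"Mz",(M.T@o["wrist_torque"])[2].round(2))
E
python3 -m creep '[[255,0,1.3,0,0.03],[255,-0.1,2.5,0,0.06]]'; python3 s.py
```

```text
t: 4.57
tool_pos: [0.4989, 0.1264, 0.2313]
tool_rot: [0.565, 3.088, -0.005]
contact_force: [1.7, -4.2, 0.7]
opening: 0.0165
th 0.367 r 0.0416 yaw 0.362 F tool [-3.  -3.4 -0.7] Mz -0.15
```

```bash
python3 -m creep '[[255,-0.1,1.3,0,0.03],[255,-0.3,2.5,0,0.06]]'; python3 s.py
```

```text
t: 4.73
tool_pos: [0.4999, 0.1286, 0.2313]
tool_rot: [0.657, 3.07, -0.005]
contact_force: [1.3, -3.8, 1.3]
opening: 0.0168
th 0.425 r 0.0415 yaw 0.422 F tool [-2.8 -2.9 -1.3] Mz -0.16
```

```bash
python3 -m creep '[[255,-0.1,1.3,0,0.03],[255,-0.3,2.5,0,0.06]]'; python3 s.py
```

```text
t: 4.9
tool_pos: [0.501, 0.1308, 0.2313]
tool_rot: [0.749, 3.05, -0.005]
contact_force: [-1.4, -2.9, 1.6]
opening: 0.017
th 0.484 r 0.0415 yaw 0.482 F tool [-0.2 -3.2 -1.6] Mz -0.16
```

```bash
sed -i '$a print("T %.3f"%(-(M.T@o["contact_force"])[1]*.042-(M.T@o["wrist_torque"])[2]))' s.py; python3 -m creep '[[255,-0.1,1.3,0,0.03],[255,-0.2,2.5,0,0.06]]'; python3 s.py
```

```text
t: 5.07
tool_pos: [0.5022, 0.133, 0.2313]
tool_rot: [0.84, 3.026, -0.005]
contact_force: [-0.9, -4.2, 2.2]
opening: 0.0167
th 0.544 r 0.0415 yaw 0.542 F tool [-1.4 -4.  -2.2] Mz -0.13
T 0.299
```

```bash
python3 -m creep '[[255,-0.1,1.3,0,0.03],[255,-0.2,2.5,0,0.06]]'; python3 s.py
```

```text
t: 5.23
tool_pos: [0.5035, 0.135, 0.2313]
tool_rot: [0.931, 3.0, -0.005]
contact_force: [-2.5, -3.5, 2.4]
opening: 0.0169
th 0.602 r 0.0414 yaw 0.602 F tool [ 0.1 -4.4 -2.4] Mz -0.09
T 0.275
```

```bash
python3 -m creep '[[255,0,1.3,0,0.03],[255,-0.1,2.5,0,0.06]]'; python3 s.py
```

```text
t: 5.4
tool_pos: [0.505, 0.1369, 0.2313]
tool_rot: [1.02, 2.97, -0.005]
contact_force: [-0.6, -3.8, 2.3]
opening: 0.017
th 0.661 r 0.0414 yaw 0.662 F tool [-1.9 -3.4 -2.3] Mz -0.15
T 0.291
```

```bash
python3 -m creep '[[255,0,1.3,0,0.03],[255,-0.1,2.5,0,0.06]]'; python3 s.py
```

```text
t: 5.57
tool_pos: [0.5066, 0.1387, 0.2313]
tool_rot: [1.109, 2.938, -0.006]
contact_force: [-1.6, -3.9, 1.7]
opening: 0.0168
th 0.719 r 0.0413 yaw 0.722 F tool [-1.4 -3.9 -1.7] Mz -0.1
T 0.264
```

```bash
python3 -m creep '[[255,0,1.3,0,0.03],[255,-0.1,2.5,0,0.06]]'; python3 s.py
```

```text
t: 5.73
tool_pos: [0.5083, 0.1405, 0.2313]
tool_rot: [1.197, 2.904, -0.006]
contact_force: [-2.2, -4.5, 2.2]
opening: 0.0166
th 0.779 r 0.0413 yaw 0.782 F tool [-1.6 -4.8 -2.2] Mz -0.09
T 0.293
```

```bash
python3 -m creep '[[255,0,1.3,0,0.03],[255,-0.1,2.5,0,0.06]]'; python3 s.py
```

```text
t: 5.9
tool_pos: [0.5101, 0.1421, 0.2313]
tool_rot: [1.283, 2.866, -0.006]
contact_force: [-2.0, -4.4, 2.4]
opening: 0.0169
th 0.837 r 0.0412 yaw 0.842 F tool [-2.  -4.4 -2.4] Mz -0.08
T 0.264
```

```bash
python3 -m creep '[[255,0,1.3,0,0.03],[255,-0.1,2.5,0,0.06]]'; python3 s.py
```

```text
t: 6.07
tool_pos: [0.512, 0.1437, 0.2313]
tool_rot: [1.369, 2.827, -0.006]
contact_force: [-1.4, -5.3, 2.7]
opening: 0.0169
th 0.897 r 0.0412 yaw 0.902 F tool [-3.3 -4.4 -2.7] Mz -0.13
T 0.313
```

```bash
python3 -m creep '[[255,0,1.3,0,0.03],[255,-0.1,2.5,0,0.06]]'; python3 s.py
```

```text
t: 6.23
tool_pos: [0.5138, 0.145, 0.2313]
tool_rot: [1.453, 2.785, -0.007]
contact_force: [-4.3, -6.3, 3.8]
opening: 0.0169
th 0.951 r 0.0411 yaw 0.962 F tool [-2.7 -7.1 -3.7] Mz -0.22
T 0.521
```

```bash
python3 -m creep '[[255,0,0,0,0]]'; python3 s.py
```

```text
t: 6.32
tool_pos: [0.5139, 0.145, 0.2313]
tool_rot: [1.452, 2.785, -0.007]
contact_force: [-2.6, -4.6, 2.2]
opening: 0.017
th 0.953 r 0.0411 yaw 0.961 F tool [-2.3 -4.8 -2.2] Mz -0.09
T 0.287
```

```bash
python3 -m creep '[[255,0,0.8,0,0.02]]'; python3 s.py
```

```text
t: 6.4
tool_pos: [0.5141, 0.1452, 0.2313]
tool_rot: [1.479, 2.771, -0.009]
contact_force: [-4.5, -7.2, 3.2]
opening: 0.0166
th 0.959 r 0.0411 yaw 0.981 F tool [-3.5 -7.8 -3.1] Mz -0.35
T 0.678
```

The torque about the axis rose from the steady 0.28 N m to 0.52 and then 0.68 N m, and the lever nearly stopped, so the stones are touching. I back the tool off to unload it, then release and rise.

```bash
python3 -m creep '[[255,0.3,-0.9,0,-0.02],[0,0.3,-0.9,0,-0.02],[0,0.3,-0.9,0,-0.02],[0,0.3,-0.9,0,-0.02],[0,0.3,-0.9,0,-0.02],[0,0.3,-0.9,0,-0.02],[0,0.3,-0.9,-30,-0.02],[0,0.3,-0.9,-60,-0.02],[0,0.3,-0.9,-90,-0.02],[0,0.3,-0.9,-110,-0.02],[0,0.3,-0.9,-110,-0.02]]' && python3 s.py
python3 - <<'E'
from h import *
o=ctrl.get_obs();print(o["q"].round(2))
cal=ctrl.calibration("wrist"); im=ctrl.get_image("wrist"); save("w2",im)
for a in range(0,360,90): print(a,proj(cal,(.5377+.085*np.cos(np.radians(a)),.1115+.085*np.sin(np.radians(a)),.213)).round())
ct=ctrl.calibration("top"); im=ctrl.get_image("top"); save("t2",cv2.resize(im[170:300,200:400],(800,520),interpolation=2))
E
```

```text
t: 7.32
tool_pos: [0.5157, 0.1475, 0.3475]
tool_rot: [1.447, 2.78, 0.009]
contact_force: [0.2, 0.1, 1.0]
opening: 0.085
th 1.023 r 0.0421 yaw 0.960 F tool [ 0.   0.2 -1. ] Mz 0.03
T -0.034
[ 0.14 -0.21  1.67  0.    1.67 -0.47]
0 [383. 271.]
90 [368. 157.]
180 [242. 179.]
270 [270. 290.]
```

View pics/w2.png

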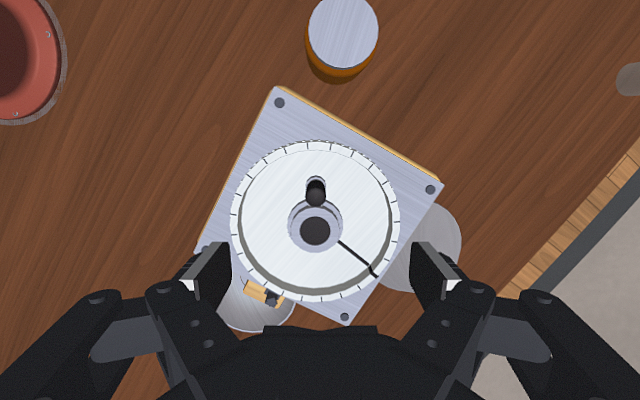

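View pics/t2.png

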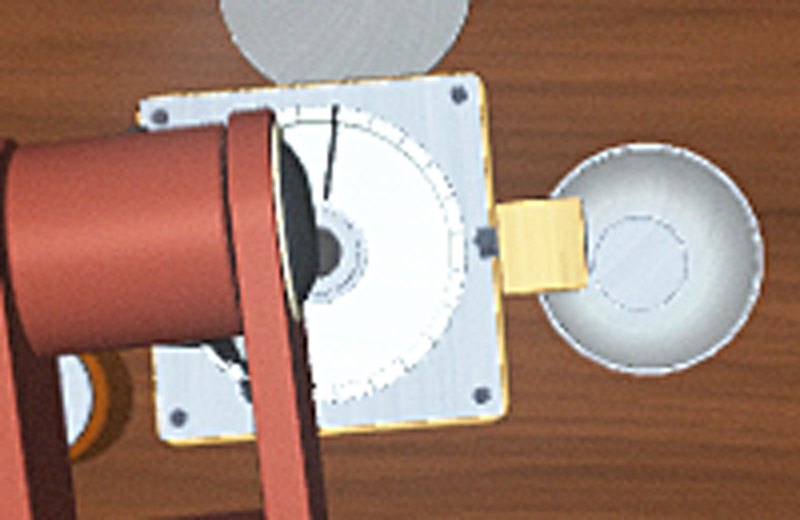

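The wrist view shows the mark's rim end at about (376,276) and the pointer at about (270,296). The grip is free at (316,190).

Run:
```python
from h import *
cal=ctrl.calibration("wrist"); ct=ctrl.calibration("top")
c=np.array([.5377,.1115])
def a(cal,u,v,z=.213):
    d=onplane(cal,u,v,z)[:2]-c; return np.degrees(np.arctan2(d[1],d[0])).round(1),(1e3*np.hypot(*d)).round(1)
print("mark",a(cal,376,276),a(ct,283.8,196.5)); print("ptr",a(cal,269,293),a(ct,319.5,230.2),a(cal,271,299))
# screws: plate corners z .19
s=np.array([onplane(cal,*p,.19)[:2] for p in ((280,103),(430,189),(344,317))]); m=(s[0]+s[2])/2
print("plate centre",m); d=s[1]-s[0]; print("edge angle",np.degrees(np.arctan2(d[1],d[0])), "edge2",np.degrees(np.arctan2(*(s[2]-s[1])[::-1])))
```

```text
mark (np.float64(-5.1), np.float64(76.4)) (np.float64(-6.3), np.float64(84.6))
ptr (np.float64(-91.7), np.float64(86.0)) (np.float64(-84.8), np.float64(93.7)) (np.float64(-88.1), np.float64(90.9))
plate centre [0.53352178 0.11116614]
edge angle 5.910659873765964 edge2 -84.07020931115137
```

```bash
python3 -m creep '[[135,-15,27,0,0],[135,-29,52,0,0],[135,-43,78,20,0],[135,-43,78,50,0],[135,-43,78,85,0],[135,-43,78,95,0],[135,-43,78,95,0],[135,-43,78,95,0]]' 25; python3 s.py
python3 - <<'E'
from h import *
im=ctrl.get_image("wrist"); save("w3",im)
E
```

```text
t: 8.08
tool_pos: [0.6017, 0.1566, 0.2452]
tool_rot: [-1.449, -2.785, 0.002]
contact_force: [-0.4, 0.1, 2.2]
opening: 0.0406
th 2.528 r 0.0783 yaw 0.960 F tool [ 0.3 -0.3 -2.2] Mz 0.02
T -0.007
```

View pics/w3.png

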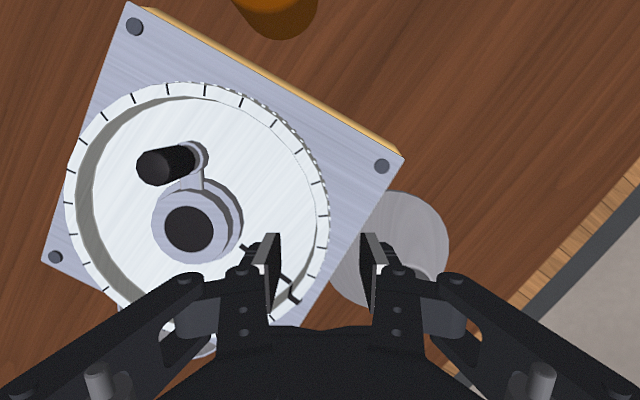

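The open fingers straddle the rim, at pixels x≈270 and 370 with the rim near 325. I descend and pinch.

```bash
python3 -m creep '[[135,0,2,20,0],[135,0,2,40,0],[135,0,2,43,0],[135,0,2,43,0],[200,0,2,43,0],[255,0,2,43,0],[255,0,2,43,0],[255,0,2,43,0],[255,0,2,43,0]]' 25; python3 s.py
```

```text
t: 8.88
tool_pos: [0.6028, 0.1573, 0.2056]
tool_rot: [-1.451, -2.784, 0.004]
contact_force: [-9.7, -2.2, 6.2]
opening: 0.009
th 2.528 r 0.0796 yaw 0.961 F tool [ 3.7 -9.3 -6.2] Mz 0.39
T -0.004
```

```bash
python3 -m creep '[[255,-4.0,-1.1,0,0.05],[255,-8.0,-1.4,0,0.10],[255,-12.0,-1.9,0,0.15],[255,-16.0,-2.6,0,0.20],[255,-19.9,-3.5,0,0.25],[255,-23.8,-4.6,0,0.30],[255,-27.6,-5.9,0,0.35],[255,-31.3,-7.4,0,0.40]]'; python3 s.py
```

```text
t: 9.55
tool_pos: [0.6149, 0.1292, 0.2056]
tool_rot: [-1.976, -2.438, -0.001]
contact_force: [-7.9, 3.9, 5.6]
opening: 0.0089
th 2.916 r 0.0792 yaw 1.362 F tool [ 5.5 -7.  -5.6] Mz 0.36
T -0.070
```

```bash
python3 -m creep '[[255,-4.0,-0.8,0,0.05],[255,-8.0,-1.4,0,0.10],[255,-12.0,-1.9,0,0.15],[255,-16.0,-2.6,0,0.20],[255,-19.9,-3.5,0,0.25],[255,-23.8,-4.6,0,0.30],[255,-27.6,-5.9,0,0.35],[255,-31.3,-7.4,0,0.40],[255,-35.0,-9.0,0,0.45],[255,-38.6,-10.9,0,0.50],[255,-42.1,-12.9,0,0.55],[255,-45.5,-15.1,0,0.60]]'; python3 s.py
python3 - <<'E'
from h import *
im=ctrl.get_image("top"); save("t4",cv2.resize(im[170:300,200:400],(800,520),interpolation=2))
E
```

```text
t: 10.55
tool_pos: [0.6112, 0.0823, 0.2058]
tool_rot: [-2.609, -1.746, -0.008]
contact_force: [-3.1, 7.4, 2.7]
opening: 0.0086
th -2.763 r 0.0791 yaw 1.962 F tool [ 5.6 -5.7 -2.7] Mz 0.35
T -0.113
```

View pics/t4.png

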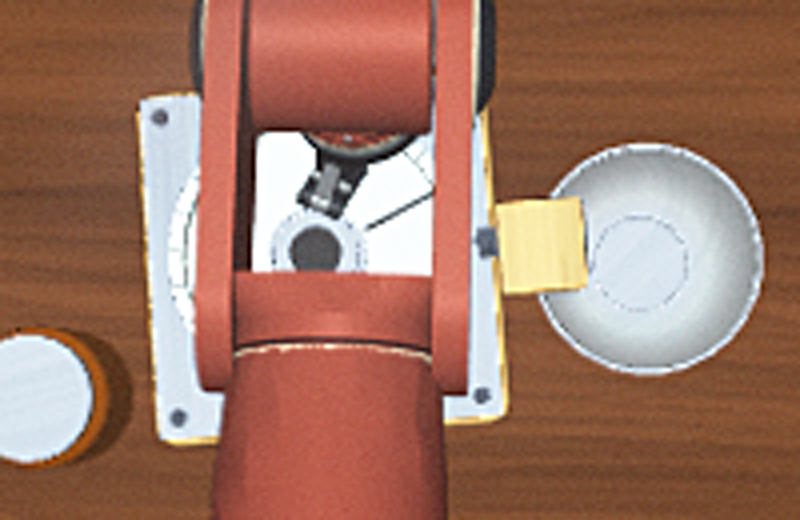

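The mark now runs from (368,228) to (435,190) in the crop, about 22° short of the pointer. I turn the ring further, then release and look.

```bash
python3 -m creep '[[255,-4.0,-0.6,0,0.05],[255,-8.0,-0.9,0,0.10],[255,-12.0,-1.4,0,0.15],[255,-16.0,-2.1,0,0.20],[255,-19.9,-3.0,0,0.25],[255,-23.8,-4.1,0,0.30],[255,-27.6,-5.4,0,0.35],[255,-29.7,-6.2,0,0.38],[255,-29.7,-6.2,0,0.38]]'; python3 s.py; python3 -m creep '[[255,0.8,0,0,0],[135,0.8,0,0,0],[135,0.8,0,0,0],[135,0.8,0,0,0],[135,0.8,0,0,0],[135,0.8,0,-25,0],[135,0.8,0,-50,0],[135,0.8,0,-80,0]]'; python3 s.py
```

```text
t: 11.35
tool_pos: [0.5949, 0.0565, 0.2058]
tool_rot: [-2.892, -1.223, -0.009]
contact_force: [0.5, 5.4, 1.1]
opening: 0.0089
th -2.376 r 0.0793 yaw 2.342 F tool [ 4.2 -3.4 -1.1] Mz 0.34
T -0.196
t: 12.02
tool_pos: [0.5932, 0.0553, 0.2818]
tool_rot: [-2.891, -1.225, 0.006]
contact_force: [0.8, -0.1, 0.7]
opening: 0.0402
th -2.351 r 0.0790 yaw 2.340 F tool [ 0.5  0.7 -0.7] Mz -0.02
T -0.008
```

```bash
python3 -m creep '[[135,0,0,-20,0],[135,-25,-3,-30,0],[135,-50,-6,-30,0],[135,-75,-9,-30,0],[135,-87,-11,-30,0],[135,-87,-11,-30,0],[135,-87,-11,-30,0]]'; python3 s.py
python3 - <<'E'
from h import *
print(ctrl.get_obs()["q"].round(2));cal=ctrl.calibration("wrist"); im=ctrl.get_image("wrist"); save("w5",im)
for p in ((.5377,.1104,.22),(.5466,.0219,.213)): print(proj(cal,p).round())
u,v=proj(cal,(.5466,.0219,.213)).round().astype(int); a,b=max(u-80,0),max(v-60,0)
save("w5c",cv2.resize(im[b:b+120,a:a+160],(800,600),interpolation=2)); print(a,b)
E
```

```text
t: 12.6
tool_pos: [0.5259, 0.0006, 0.313]
tool_rot: [2.893, 1.225, 0.001]
contact_force: [-0.1, 0.8, 1.1]
opening: 0.0404
th -1.465 r 0.1115 yaw 2.341 F tool [ 0.5 -0.6 -1.1] Mz 0.07
T -0.047
[-0.14 -0.22  1.74  0.    1.63  0.63]
[227.  87.]
[318. 162.]
238 102
```

View pics/w5.png

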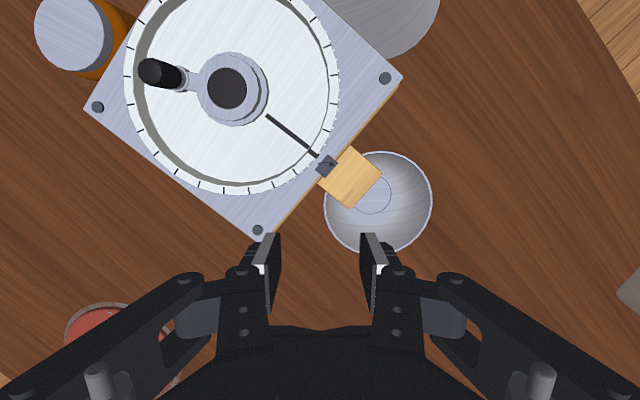

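View pics/w5c.png

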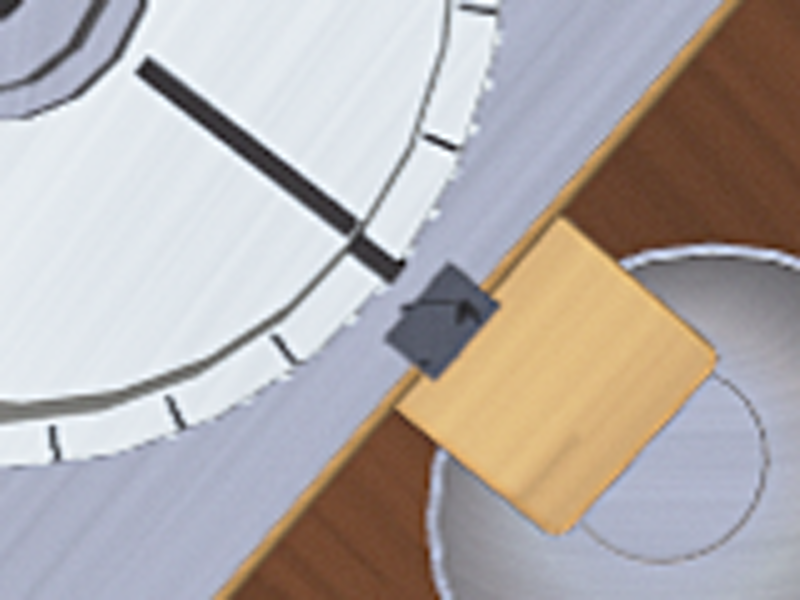

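The mark's outer end is at crop (398,272), nearly opposite the pointer, whose near side is centred at about (419,302). I measure the remaining offset against the plate.

Run:
```python
from h import *
im=cv2.imread("pics/w5.png"); g=im.max(2).astype(float); cal=ctrl.calibration("wrist")
def blob(u,v,w=8):
    s=g[v-w:v+w+1,u-w:u+w+1]; W=np.clip(130-s,0,None); ys,xs=np.mgrid[v-w:v+w+1,u-w:u+w+1]; return (W*xs).sum()/W.sum(),(W*ys).sum()/W.sum(),(W>0).sum()
S=[]
for p in ((97,107),(258,230),(385,78)):
    b=blob(*p); print(np.round(b,1)); S.append(onplane(cal,b[0],b[1],.191)[:2])
S=np.array(S); c=(S[0]+S[2])/2; print("centre",c,np.linalg.norm(S[1]-S[0]),np.linalg.norm(S[2]-S[1]))
A=lambda d:np.degrees(np.arctan2(d[1],d[0]))
d1=S[1]-S[0]; d2=S[2]-S[1]; print("pointer dir",A(d1),A(d2)-90)
C=lambda x,y:(238+(x+.5)/5-.5,102+(y+.5)/5-.5)
o=onplane(cal,*C(399,272),.213)[:2]; m=onplane(cal,*C(356,231),.213)[:2];i=onplane(cal,*C(148,66),.197)[:2];f=onplane(cal,*C(345,222),.197)[:2]
for n,p in (("outer",o),("inner floor",i),("outer floor",f)): print(n,A(p-c),np.linalg.norm(p-c))
print("line dir floor",A(f-i))
for z in (.213,.205,.2):
  print(z,[ (A(q-c).round(1),(1e3*np.linalg.norm(q-c)).round(1)) for q in (onplane(cal,*C(419,302),z)[:2],onplane(cal,*C(465,342),z)[:2],onplane(cal,*C(403,308),z)[:2],onplane(cal,*C(450,265),z)[:2],onplane(cal,*C(388,338),z)[:2])])
```

```text
[ 98.5 106.7 121. ]
[258.4 230.1  96. ]
[384.1  78.1 119. ]
centre [0.53716686 0.11044913] 0.17657727191012654 0.17535178614018393
pointer dir -84.199211360571 -83.64887904487988
outer -81.51112572542756 0.0852951481790303
inner floor -81.0361362726221 0.03205694693044699
outer floor -81.87057936945186 0.07385741874409343
line dir floor -82.51041581525678
0.213 [(np.float64(-82.7), np.float64(90.9)), (np.float64(-83.0), np.float64(100.9)), (np.float64(-84.2), np.float64(89.5)), (np.float64(-77.8), np.float64(91.4)), (np.float64(-87.6), np.float64(90.9))]
0.205 [(np.float64(-83.3), np.float64(91.6)), (np.float64(-83.4), np.float64(102.0)), (np.float64(-84.8), np.float64(90.2)), (np.float64(-78.2), np.float64(92.1)), (np.float64(-88.3), np.float64(91.8))]
0.2 [(np.float64(-83.6), np.float64(92.1)), (np.float64(-83.8), np.float64(102.7)), (np.float64(-85.2), np.float64(90.7)), (np.float64(-78.5), np.float64(92.5)), (np.float64(-88.7), np.float64(92.3))]
```

The mill centre measures (0.5372, 0.1104) and the mark's end radius 85.3 mm, both consistent with what was given. The mark is at -81.6° and the pointer at about -84.0°, so I turn the ring 0.042 rad further clockwise.

```bash
python3 -m creep '[[135,25,3,0,0],[135,55,7,0,0],[135,87,12,0,0],[135,87.5,12,20,0],[135,87.5,12,50,0],[135,87.5,12,80,0],[135,87.5,12,100,0],[135,87.5,12,109,0],[135,87.5,12,109,0],[135,87.5,12,109,0]]'; python3 s.py;  python3 -m creep '[[200,0,0,0,0],[255,0,0,0,0],[255,0,0,0,0],[255,0,0,0,0],[255,0,0,0,0],[255,0,0,0,0]]'; python3 s.py
```

```text
t: 13.48
tool_pos: [0.5958, 0.0557, 0.2043]
tool_rot: [-2.892, -1.227, 0.0]
contact_force: [0.6, 0.1, -0.4]
opening: 0.0399
th -2.377 r 0.0806 yaw 2.339 F tool [0.5 0.3 0.4] Mz 0.01
T -0.028
t: 13.98
tool_pos: [0.5958, 0.0573, 0.2065]
tool_rot: [-2.89, -1.224, -0.006]
contact_force: [-2.9, 7.2, 2.7]
opening: 0.0079
th -2.391 r 0.0794 yaw 2.340 F tool [ 3.2 -7.1 -2.7] Mz 0.33
T -0.032
```

```bash
python3 -m creep '[[255,-1.7,0,0,0.021],[255,-3.4,-0.1,0,0.042],[255,-3.4,-0.1,0,0.042]]'; python3 s.py; python3 -m creep '[[135,0,0,0,0],[135,0,0,0,0],[135,0,0,0,0],[135,0,0,0,0],[135,0,0,0,0],[135,0,0,-25,0],[135,0,0,-60,0],[135,0,0,-100,0],[135,-30,-3,-109,0],[135,-60,-7,-109,0],[135,-84,-12,-109,0],[135,-84,-12,-109,-0.04]]';python3 -m creep '[[135,0,0,0,0],[135,0,0,0,0]]'; python3 s.py
python3 - <<'E'
from h import *
im=ctrl.get_image("wrist"); save("w6",im); cal=ctrl.calibration("wrist")
for p in ((.5372,.1104,.22),(.5466,.0219,.213)): print(proj(cal,p).round())
u,v=proj(cal,(.5466,.0219,.213)).round().astype(int); a,b=max(u-80,0),max(v-60,0)
save("w6c",cv2.resize(im[b:b+120,a:a+160],(800,600),interpolation=2)); print(a,b)
E
```

```text
t: 14.23
tool_pos: [0.5937, 0.0552, 0.2065]
tool_rot: [-2.915, -1.162, -0.008]
contact_force: [-0.7, 7.5, 2.7]
opening: 0.0082
th -2.354 r 0.0794 yaw 2.383 F tool [ 4.6 -5.9 -2.7] Mz 0.33
T -0.085
t: 15.23
tool_pos: [0.5216, 0.002, 0.3139]
tool_rot: [2.893, 1.22, -0.0]
contact_force: [0.8, 0.3, -0.4]
opening: 0.0404
t: 15.4
tool_pos: [0.5237, 0.0036, 0.3132]
tool_rot: [2.894, 1.221, 0.001]
contact_force: [0.1, 0.2, 0.5]
opening: 0.04
th -1.442 r 0.1088 yaw 2.343 F tool [ 0.2 -0.1 -0.5] Mz 0.03
T -0.028
[232.  89.]
[323. 163.]
243 103
```

View pics/w6c.png

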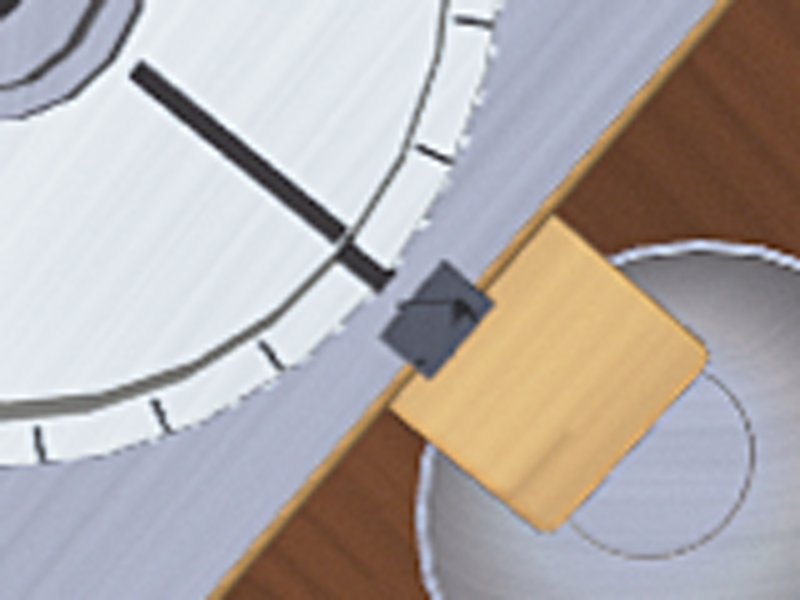

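The mark's outer end is now at crop (387,282) and the pointer's point at (398,307). I check this numerically, along with the lever angle.

Run:
```python
from h import *
cal=ctrl.calibration("wrist"); im=cv2.imread("pics/w6.png"); c=np.array([.5372,.1104])
C=lambda x,y:(243+(x+.5)/5-.5,103+(y+.5)/5-.5)
A=lambda d:np.degrees(np.arctan2(d[1],d[0])).round(2)
for n,p,z in (("outer",(387,282),.213),("inner floor",(138,70),.197),("outer floor",(333,231),.197),("tip",(398,307),.213),("near mid",(413,299),.205)):
    q=onplane(cal,*C(*p),z)[:2]-c; print(n,A(q),np.linalg.norm(q).round(4))
g=im.max(2).astype(float)
for v,u in ((107,102),(230,263),(80,389)):
    w=12; s=g[v-w:v+w+1,u-w:u+w+1]; W=np.clip(120-s,0,None); ys,xs=np.mgrid[v-w:v+w+1,u-w:u+w+1]; b=((W*xs).sum()/W.sum(),(W*ys).sum()/W.sum()); q=onplane(cal,*b,.191)[:2]; print(np.round(b,1),q)
for n in ("w5","w6"):
    g=cv2.imread("pics/%s.png"%n).max(2); s=g[50:95,125:180]; ys,xs=np.nonzero(s<50); b=(xs.mean()+125,ys.mean()+50)
    print(n,"grip",b)
```

```text
outer -83.16 0.0854
inner floor -83.44 0.0318
outer floor -83.67 0.074
tip -84.48 0.0894
near mid -83.35 0.0913
[100.1 107.4] [0.43986403 0.1903054 ]
[266.4 236.4] [0.45739662 0.00623485]
[388.8  78.8] [0.63353725 0.03171389]
w5 grip (np.float64(160.20505992010652), np.float64(74.3635153129161))
w6 grip (np.float64(162.87272727272727), np.float64(75.40454545454546))
```

```bash
python3 -c "
from station import ctrl
print(ctrl.get_obs()['contact_force']); print(ctrl.finish_job())"
```

```text
[0.32661614 0.45107237 0.92994054]
the job is handed in; nothing more can be done
None
```

The mill is zeroed and handed in at about 15.5 s of the 72 s allowed.

**Lever:** I swung it about 0.95 rad clockwise at a steady 0.28 N m. The torque then rose to 0.52 N m, fell back to 0.29 while I held still, and reached 0.68 on a further 0.02 rad nudge that barely moved the lever. I took that as the stones touching, eased the tool back, and let go.

**Dial:** I pinched the rim and turned it about 79° clockwise, then looked and trimmed it another 2.4°, gripping on the far side from the lever.

**Last checks:**
- **Mark:** the final wrist picture puts it at about -83.4°. My readings of the pointer spread from -83.4° to -84.5°, most likely -84.0°. The mark is therefore within about 0.6° (0.9 mm at the rim), which is no better than the measuring error, so I did not trim again.
- **Lever after the dial turn:** I saw no sign that it moved, but the picture comparison was only rough, and I did not feel the stones again.
- **Bystanders:** none was touched by any planned move. The bowl was in place in the last picture and the hopper and jar in earlier ones, but I did not measure their positions again.
- **Robot:** clear of everything at hand-in, with a wrist force of about 1 N, which is sensor noise.

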